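# Hang the fill-height gauge on its check stand, scale outward

### The job

Take the white graduated gauge out of the wooden rest block and hang it by its keyhole on the headed stud of the check stand, with its scale facing outward, to the open front. The stud's head must go through the round hole and the gauge must be slid fully down until the sprung catch pin clicks out into the empty round hole and locks it, hanging upright and flat against the bar. Feel for the stud and never press on the stand with more than 20 N, because the stud's setting must not be shifted, and leave the sample bottle, the carton and the label roll where they are.

Things in the scene. Friction and masses are not known exactly. Their poses are not given: they have to be found in the camera images.
- gauge: White plastic plate gauge, 64 wide (y), 10 thick (x), 196 tall (z), about 0.15 kg. Origin: middle of its foot, mid-thickness; z up the plate. Black scale marks on the -x face only; the +x face is blank. Grip tab at the top: 40 wide, 10 thick, z 138 to 196 mm; pinch its thickness from above, near the top. It starts upright and loose in the rest block's slot, foot 26 mm deep.
- scale (a point): Point on the scale face of the gauge, on the centre line, 50 mm above its foot (gauge frame -5, 0, 50 mm).
- keyhole (a point): Centre of the keyhole's round hole on the gauge's blank back (gauge frame 5, 0, 84 mm). The keyhole goes right through: round hole 20 mm across, opening upward into a slot 11 mm wide whose rounded top end is at gauge z = 110 mm. The hung gauge rests on the stud's neck there, its foot 106 mm below the stud's axis.
- stand: Check stand, fixed. Origin on the table under the front face of its bar; -x is its open front, z up. Base plate 12 thick, x -75 to 55, y -70 to 110 mm. Upright flat aluminium bar, y -20 to 20, x 0 to 10 (10 thick), top at z = 175 mm, with nothing above it. The hung gauge's back lies on the bar's front face. A headed steel stud sticks out of that face: see slot_middle.
- slot_middle (a point): Middle of the bar's upright slot (stand frame 0, 0, 150 mm). The stud, at y = 0, points to -x: neck 8 mm across, x 0 to -13, then a round head 16 mm across, x -13 to -18, with a bevelled rim. It is clamped in the slot anywhere from z = 137 to 163 mm to suit the bottle; its height is not measured: find it by feel or sight.
- catch (a joint): Sprung catch pin, 8 mm across with a tapered nose, 26.5 mm below the stud's axis and clamped with it. Free (0 m) it sticks 6 mm out of the bar's front face; the gauge's back pushes it in (to 0.006 m flush; 2 N at first, 3.5 N flush). It drags on the gauge as that slides down, so weight alone may not seat it, and springs out to 0 in the round hole over the last 1.5 mm.
- rest_block: Fixed light wooden block 110 long (y), 64 wide (x), 36 high, origin under its middle on the table. One slot along y, 69 by 12.5 mm, floor at z = 10 mm, in which the gauge stands.
- sample_bottle: Loose white bottle with a grey cap, 50 across, 193 tall, origin at the middle of its underside. It stands on the base of the check stand, at 5, 75, 14 mm in the stand frame. Leave it alone.
- carton: Loose upright dark red carton, 73 x 59 x 134 mm, origin at the middle of its underside. Bystander.
- label_roll: Loose roll of labels lying flat, 72 across, 33 high, origin at the middle of its underside. Bystander.
Not all that is in view belongs to the job. What is meant by the gauge is not orange, and is the smaller of those in its own colour.

How it is judged:
At the end, for the whole second after the job is handed in: The gauge hangs at rest on the stud, locked by the catch pin (out to within 1.5 mm): upright within 0.09 rad, scale face outward (10 mm before the bar, within 4 mm), keyhole within 4.5 mm of the bar's face and 5 mm of its middle, foot 26 to 62 mm above the table as the stud's height gives (x of scale in the frame of stand between -0.0145 and -0.0075 m and x of keyhole in the frame of stand between -0.0045 and 0.002 m and y of keyhole in the frame of stand between -0.005 and 0.005 m and z of gauge in the frame of stand between 0.026 and 0.062 m and value of joint catch below 0.0015 m and angle between gauge's own z axis and vertical below 0.09 rad and linear speed of gauge below 0.02 m/s and angular speed of gauge below 0.2 rad/s); the robot touches nothing.
It fails at once if the gauge or the fingers press on the stand with more than 20 N (contact force between any of gauge, the fingers and stand above 20 N).
It fails at once if the sample bottle is shifted by more than 15 mm or tipped (distance of sample_bottle from where it was at the start of the episode above 0.015 m or angle between sample_bottle's own z axis and vertical above 0.25 rad).
It fails at once if the carton or the label roll is shifted by more than 20 mm (distance of any of carton, label_roll from where it was at the start of the episode above 0.02 m).
It also fails if it takes over 61 s, if anything falls off the work surface, if the arm or the gripper's body presses on something with over 40 N, if the wrist force passes 120 N, or if a joint passes its speed limit or range.

### The arm

A 6-joint arm with a two-finger parallel gripper is mounted at the origin on a cart in front of the work surface, level with it; the furniture and walls round the work are solid. World frame = base frame: x ahead of the robot, y to its left, z up, the work surface at z = 0. Lengths are in m, angles in rad, forces in N, time in s.
With the tool pointing down it reaches from about 0.425 to 0.95 m from the base axis. Payload 3.5 kg.
Tool frame: the origin (TCP) lies midway between the tips of the shut fingers; the grasp point (between the pads) lies ctrl.grasp_offset behind it (ctrl.grasp_offset is the distance from the TCP to the grasp point, in m); x points along the fingers, y is the direction in which the jaws open and shut, and the axes are right-handed (so a half turn about x gives the same grasp; the last joint's range is limited). The gripper opens to 85 mm and grips with 20 to 120 N. Pads are 22 mm wide; open, the fingers measure 114 mm over their backs; the gripper's body (76 mm by 85 mm) begins 54 mm behind the grasp point. The pads swing forward as they close: fully open they stand 13 mm farther back than shut.
Start: joints at [-1.47, 0.286, 1.577, -0, 1.279, -0.15], TCP at [0.168, -0.654, 0.231] pointing down, gripper open.
Joint ranges: [-2.77, 2.77], [-0.9, 2.22], [0.21, 2.48], [-1.53, 4.67], [0.24, 2.81], [-2.84, 2.84]. Speed limits (rad/s): [2.79, 2.79, 3.14, 3.14, 3.14, 3.14].

### API

Orientations are given as a unit quaternion [x, y, z, w].
In Python, from plant import readout, read_camera, sign_off, ctrl gives the robot as it stands.
- The arm moves only by the tool drive_tool, never from a script. Its argument "steps" is a list of rows, each a list of 5 numbers: the shift along the tool's x, y, z in cm, then the turn about the tool's x in degrees, then the opening, from 0 (shut) to 1 (fully open). A call has 1 to 10 rows; each row shifts and turns the commanded pose from where the row before left it, along the tool's axes as they then stand; what a row does not reach is not made up. A row lasts 1/10 s, in which the tool goes at most 50 mm and 8.59 degrees, less where a joint would pass 70% of its speed; a pose out of reach is approached as far as the arm can. A call is refused whole if a number of a shift passes 5 or a number of a turn 8.59, either way. A call with a gripper value outside its range is refused whole. The fingers move at their own pace and stop on an object; "force" is the grip in N (left out, the last holds). Time passes only in rows, so rows that do not move let the fingers close. It gives the time, the measured TCP pose, the force and the opening at its end, in the units of the state.
- readout.get_state(): the state, without advancing time (a new reading comes with each control period).
- read_camera(name): name is "scene" or "top" or "wrist"; returns a dict with "frame" (420x560x3 uint8, red, green, blue), "vertical_fov" (degrees; the focal length in pixels is half the picture's height over the tangent of half this angle, whatever the lens; pixels are square), "cx", "cy" (the principal point, pixels), "eye" and "orientation" of the camera in the world. Camera axes: x right, y up, looking along -z (the intrinsics and any distortion apply to the point x, -y, -z); pixel columns grow to the right and rows downward; lengths in m; the calibration is good to about 2 mm. A picture is of the moment at which its call begins. There is no depth.
- sign_off(): hands the job in, once; it reports no verdict.
The state is a dict: "time": time; "qpos": joint angles; "dq": joint speeds; "joint_efforts": joint torques, N m; "eef_pos": TCP position; "tcp_rot": TCP orientation; "contact_force": force on the tool from outside, world axes, zero at the start; "wrist_torque": the same for the moment, N m; "opening": opening from 0.0 (shut) to 1.0 (fully open).
Only numpy, scipy, OpenCV 4.12 (cv2) and the standard library are available. Lean on these libraries where they do the work, as an engineer would, in place of code of your own. Each camera call takes 0.05 s, during which the arm holds its last target. There are 200 camera calls.

## Working session

There is one attempt and no reset: what is moved stays moved. The work goes in short steps, Python scripts to look and compute and a tool call to move; the robot and the scene stay as the last step left them, time stands still between calls to the robot, and variables do not carry over. Pictures are saved under pics/ and viewed, about 8 in all and at most 12, crops included, and the job is handed in when it is done.

Besides the shell and the picture viewer there is one more tool, called after ">>>" as a command line: name --pt "numbers of a row" for each row, then --argument value for the rest. drive_tool: Moves the arm, as the interface text tells. Its arguments: {"type":"object","properties":{"steps":{"type":"array","items":{"type":"array","items":{"type":"number"}}},"force":{"type":"number"}},"required":["steps"]}

```bash
mkdir -p pics; cat > h.py <<'E'
import numpy as np, cv2
from scipy.spatial.transform import Rotation as R
from plant import readout, read_camera, sign_off, ctrl
def cam(n,save=None):
    c=read_camera(n)
    if save: cv2.imwrite('pics/'+save,c['frame'][:,:,::-1])
    return c
def strip(c): return {k:(v if k!='frame' else None) for k,v in c.items()}
def ray(c,u,v):
    f=c['frame'].shape[0]/2/np.tan(np.radians(c['vertical_fov'])/2)
    d=np.array([(u-c['cx'])/f,-(v-c['cy'])/f,-1.]); 
    return np.array(c['eye']),R.from_quat(c['orientation']).apply(d)
def onplane(c,u,v,z):
    e,d=ray(c,u,v); return e+d*(z-e[2])/d[2]
def proj(c,p):
    f=c['frame'].shape[0]/2/np.tan(np.radians(c['vertical_fov'])/2)
    q=R.from_quat(c['orientation']).inv().apply(np.array(p)-c['eye'])
    return np.array([c['cx']+f*q[0]/-q[2], c['cy']+f*q[1]/q[2]])
def tri(c1,p1,c2,p2):
    e1,d1=ray(c1,*p1);e2,d2=ray(c2,*p2)
    s=np.linalg.lstsq(np.c_[d1,-d2],e2-e1,rcond=None)[0]
    a,b=e1+s[0]*d1,e2+s[1]*d2
    return (a+b)/2,np.linalg.norm(a-b)
E
python3 - <<'E'
from h import *
import pickle
d={n:cam(n,n+'0.png') for n in ['scene','top','wrist']}
pickle.dump(d,open('c0.pkl','wb'))
for n in d: print(n,strip(d[n]))
print(readout.get_state(), [(k,getattr(ctrl,k)) for k in dir(ctrl) if k[0]!='_'])
E
```

```text
scene {'frame': None, 'vertical_fov': 45.47567796021328, 'cx': 282.07881334042077, 'cy': 213.9819013010694, 'eye': array([-0.70898944,  0.49248904,  0.95463532]), 'orientation': array([-0.2396191 ,  0.42241314,  0.75567147, -0.43944335])}
top {'frame': None, 'vertical_fov': 46.82735808792231, 'cx': 265.4493823660361, 'cy': 209.02425715000618, 'eye': array([ 0.32210859, -0.16608285,  1.33203917]), 'orientation': array([-0.04022035,  0.04689354,  0.71201549, -0.69944068])}
wrist {'frame': None, 'vertical_fov': 68.0197594203874, 'cx': 278.8815843881451, 'cy': 211.9424713011464, 'eye': array([ 0.2372623 , -0.63515478,  0.37226644]), 'orientation': array([-0.11508626,  0.09038372, -0.60652888,  0.7814785 ])}
{'time': 0.15, 'qpos': array([-1.46999603e+00,  2.86997179e-01,  1.57786799e+00, -1.58673736e-05,
        1.27859012e+00, -1.49976130e-01]), 'dq': array([-0.00054708, -0.0015564 , -0.00314664,  0.00040095,  0.00136349,
       -0.00141375]), 'joint_efforts': array([ 9.30186397e-04, -4.06604004e+01, -2.93141288e+01, -1.13999681e-04,
        3.94460396e-03,  3.78597250e-06]), 'eef_pos': array([ 0.16749302, -0.65335198,  0.23022682]), 'tcp_rot': array([ 0.70156574,  0.08909075, -0.70154409,  0.08777381]), 'contact_force': array([ 0.48888991,  0.53094191, -0.07192501]), 'wrist_torque': array([-0.01621815, -0.0336202 ,  0.03303139]), 'opening': 0.9986427858065212} [('Unreachable', <class 'plant.Unreachable'>), ('grasp_offset', 0.0187)]
```

View pics/scene0.png

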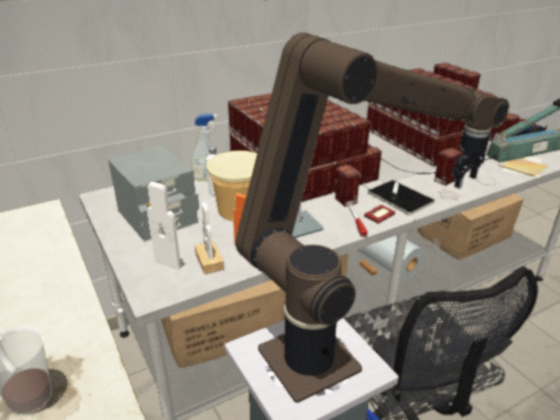

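View pics/top0.png

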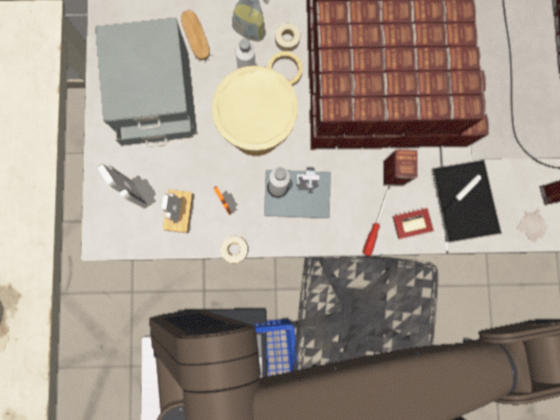

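The scene view shows three gauge-like plates: a large white one (scene 163,225), a small white one in the wooden block (scene 208,240; top 175,207) and an orange one (scene 240,215; top 222,200). The small white one in the block fits the description. The stand is at top (308,180), with the bottle beside it at (279,180). I'll check these in a close crop.

```bash
python3 - <<'E'
from h import *
import pickle
d=pickle.load(open('c0.pkl','rb'))
t=d['top']['frame'][150:270,90:340]; s=d['scene']['frame'][170:290,140:330]
a=cv2.resize(t,(800,384),interpolation=cv2.INTER_CUBIC)  #x3.2
cv2.imwrite('pics/crop_t.png',a[:,:,::-1])
for u,v,z in [(178,212,0.036),(175,207,.2),(308,180,.175),(297,193,.012),(279,180,.19)]: print(u,v,onplane(d['top'],u,v,z).round(3))
E
```

```text
178 212 [0.479 0.055 0.036]
175 207 [0.471 0.034 0.2  ]
308 180 [ 0.534 -0.283  0.175]
297 193 [ 0.529 -0.268  0.012]
279 180 [ 0.533 -0.212  0.19 ]
```

View pics/crop_t.png

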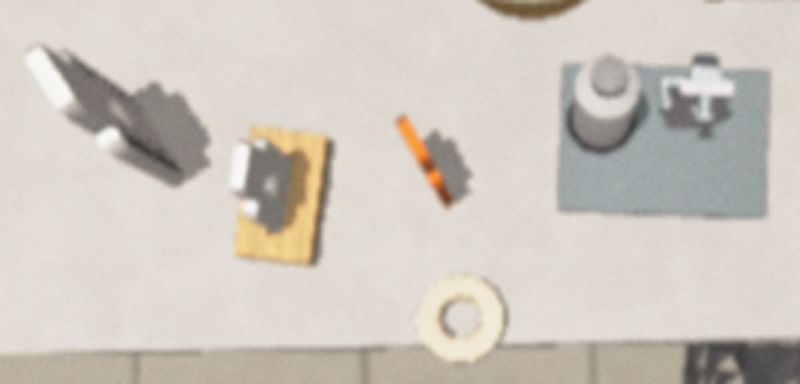

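```bash
python3 - <<'E'
from h import *
import pickle
d=pickle.load(open('c0.pkl','rb'))
s=d['scene']['frame'][170:290,140:330]
cv2.imwrite('pics/crop_s.png',cv2.resize(s,(760,480),interpolation=cv2.INTER_CUBIC)[:,:,::-1])
T=d['top']; P=lambda a,b,z:print((a,b),onplane(T,90+a/3.2,150+b/3.2,z).round(3))
print('block top');[P(a,b,.036) for a,b in [(252,127),(322,133),(311,262),(237,257)]]
print('tab top .206');[P(a,b,.206) for a,b in [(240,142),(238,190)]]
print('base');[P(a,b,.012) for a,b in [(562,64),(770,70),(767,214),(560,210)]]
print('bar top');[P(a,b,.175) for a,b in [(684,86),(733,88)]]
for n in ['wrist','top']: print(R.from_quat(d[n]['orientation']).as_matrix().round(2))
E
```

```text
block top
(252, 127) [0.54  0.08  0.036]
(322, 133) [0.534 0.021 0.036]
(311, 262) [0.425 0.031 0.036]
(237, 257) [0.43  0.092 0.036]
tab top .206
(240, 142) [0.5   0.057 0.206]
(238, 190) [0.465 0.058 0.206]
base
(562, 64) [ 0.594 -0.183  0.012]
(770, 70) [ 0.586 -0.363  0.012]
(767, 214) [ 0.461 -0.356  0.012]
(560, 210) [ 0.467 -0.179  0.012]
bar top
(684, 86) [ 0.542 -0.273  0.175]
(733, 88) [ 0.54  -0.31   0.175]
[[ 0.25  0.93  0.28]
 [-0.97  0.24  0.07]
 [-0.   -0.29  0.96]]
[[-0.02  0.99 -0.12]
 [-1.   -0.02  0.01]
 [ 0.01  0.12  0.99]]
```

View pics/crop_s.png

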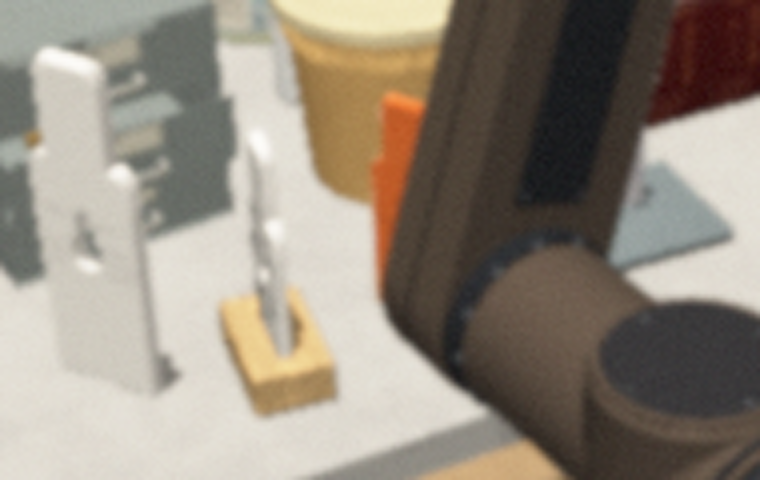

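```bash
cat >> h.py <<'E'
def delta(target,yaw=None):
    s=readout.get_state(); r=R.from_quat(s['tcp_rot']); M=r.as_matrix()
    print('tcp',s['eef_pos'].round(4),'x',M[:,0].round(3),'y',M[:,1].round(3),'z',M[:,2].round(3),'q1,6',s['qpos'][[0,5]].round(3),'F',s['contact_force'].round(2),'t',s['time'])
    print('tool delta cm',(r.inv().apply(np.array(target)-s['eef_pos'])*100).round(2))
E
python3 - <<'E'
from h import *
delta([.46,-.08,.30])
E
```

```text
tcp [ 0.1675 -0.6534  0.2302] x [-0.     0.002 -1.   ] y [ 0.248 -0.969 -0.002] z [-0.969 -0.248 -0.   ] q1,6 [-1.47 -0.15] F [ 0.49  0.53 -0.07] t 0.15
tool delta cm [ -6.88 -48.3  -42.57]
```

>>> drive_tool --pt "-1 -3.5 -3 0 1" --pt "-1 -3.5 -3 0 1" --pt "-1 -3.5 -3 0 1" --pt "-1 -3.5 -3 0 1" --pt "-1 -3.5 -3 0 1" --pt "-1 -3.5 -3 0 1" --pt "-1 -3.5 -3 0 1" --pt "0 -3.5 -3 0 1" --pt "0 -3.5 -3 0 1" --pt "0 -3.5 -3 0 1"

```text
time: 1.15
eef_pos: [0.3716, -0.2385, 0.3013]
tcp_rot: [0.702, 0.088, -0.701, 0.088]
contact_force: [0.1, 0.0, 0.7]
opening: 1.002
```

>>> drive_tool --pt "0 -3.5 -3 0 1" --pt "0 -3.5 -3 0 1" --pt "0 -3.5 -3 0 1" --pt "0 -2.8 -3.6 0 1" --pt "0 0 0 0 1"

```text
time: 1.65
eef_pos: [0.4618, -0.0761, 0.3011]
tcp_rot: [0.701, 0.091, -0.701, 0.09]
contact_force: [-0.5, -0.1, -0.4]
opening: 0.998
```

```bash
python3 - <<'E'
from h import *
import pickle
d={n:cam(n,n+'1.png') for n in ['scene','top','wrist']}
pickle.dump(d,open('c1.pkl','wb'))
delta([.46,-.08,.30])
a=cv2.resize(d['scene']['frame'][180:280,160:320],(400,250),interpolation=cv2.INTER_CUBIC)
b=d['wrist']['frame']
cv2.imwrite('pics/m1.png',np.vstack([b,np.pad(a,((0,0),(0,160),(0,0)))])[:600,:,::-1] if 0 else np.vstack([cv2.resize(b,(500,375)),np.pad(a[:225],((0,0),(0,100),(0,0)))])[:,:,::-1])
E
```

```text
tcp [ 0.46   -0.0802  0.3009] x [-0.001 -0.    -1.   ] y [ 0.249 -0.969 -0.   ] z [-0.969 -0.249  0.001] q1,6 [-0.39   0.929] F [-1.34  0.11 -0.35] t 1.8
tool delta cm [ 0.09 -0.02 -0.  ]
```

View pics/m1.png

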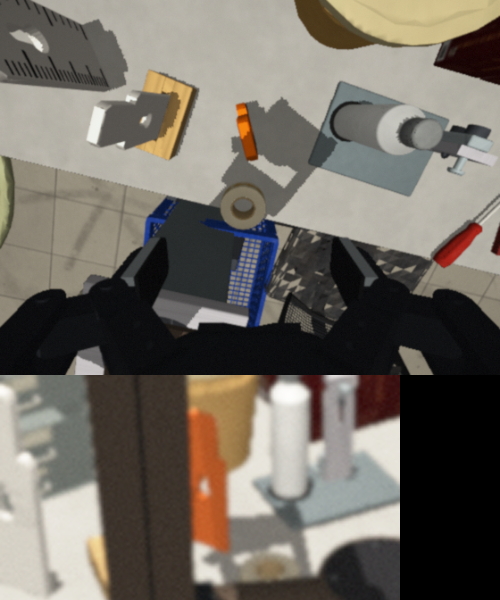

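The wrist view shows the blank face of the block's gauge at about (135,120), facing -y, so the scale faces +y (the large gauge at (50,45) does show marks on that side). The bar and stud are at (470,145). I'll go above the tab next.

>>> drive_tool --pt "0 -3.3 -1.4 5 1" --pt "0 -3.3 -1.2 5 1" --pt "0 -3.3 -1.0 5 1" --pt "0 -3.3 -1.0 5 1" --pt "0 0 0 0 1"

```text
time: 2.3
eef_pos: [0.4902, 0.0573, 0.3012]
tcp_rot: [-0.706, 0.034, 0.706, 0.035]
contact_force: [0.1, -0.1, -0.4]
opening: 1.0
```

```bash
python3 - <<'E'
from h import *
import pickle
d={n:cam(n,n+'2.png') for n in ['scene','top','wrist']}
pickle.dump(d,open('c2.pkl','wb'))
delta([.482,.057,.30])
W=d['wrist']
for p in [(.50,.055,.206),(.464,.059,.206),(.482,.057,.206),(.482,.057,.01)]: print(p,proj(W,p).round(1))
cv2.imwrite('pics/m2.png',W['frame'][:,:,::-1])
E
```

```text
tcp [0.4898 0.0548 0.3011] x [-0.001 -0.001 -1.   ] y [-0.099 -0.995  0.001] z [-0.995  0.099  0.   ] q1,6 [-0.094  1.576] F [-0.12 -0.9   0.37] t 2.45
tool delta cm [ 0.11 -0.14  0.8 ]
(0.5, 0.055, 0.206) [277.6 199.8]
(0.464, 0.059, 0.206) [277.1 242.5]
(0.482, 0.057, 0.206) [277.3 221.6]
(0.482, 0.057, 0.01) [277.8 177. ]
```

View pics/m2.png

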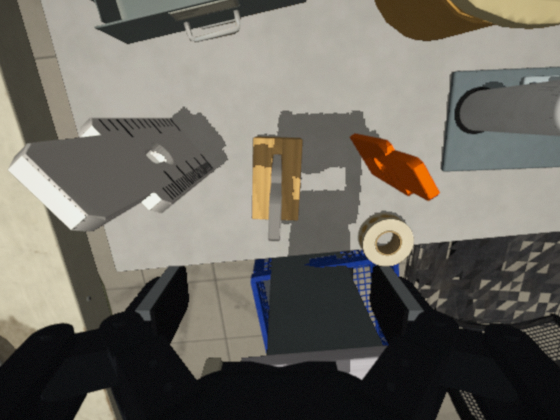

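The tab's top edge is at about (272-279, 197-240), against a prediction of (277, 200-242). So the gauge is within about 2 mm of the estimate. Descending to grip.

>>> drive_tool --pt "0 -0.4 0.5 0 1" --pt "3 0 0 0 1" --pt "3 0 0 0 1" --pt "3 0 0 0 1" --pt "2 0 0 0 1" --pt "1.9 0 0 0 1" --pt "0 0 0 0 1"

```text
time: 3.15
eef_pos: [0.483, 0.0599, 0.1693]
tcp_rot: [-0.704, 0.035, 0.709, 0.035]
contact_force: [-1.4, -0.1, 0.5]
opening: 1.0
```

>>> drive_tool --pt "0 0 0 0 0" --pt "0 0 0 0 0" --pt "0 0 0 0 0" --pt "0 0 0 0 0" --pt "0 0 0 0 0" --pt "0 0 0 0 0" --pt "0 0 0 0 0" --pt "0 0 0 0 0" --force 40

```text
time: 3.95
eef_pos: [0.4858, 0.0604, 0.173]
tcp_rot: [0.707, -0.035, -0.706, -0.034]
contact_force: [-0.1, -1.0, 3.7]
opening: 0.108
```

```bash
python3 - <<'E'
from h import *
delta([.482,.057,.30])
E
```

```text
tcp [0.4858 0.0604 0.173 ] x [ 0.001 -0.001 -1.   ] y [-0.098 -0.995  0.001] z [-0.995  0.098 -0.001] q1,6 [-0.083  1.586] F [-0.09 -0.95  3.73] t 3.95
tool delta cm [-12.7    0.39   0.33]
```

>>> drive_tool --pt "-1 0 0 0 0" --pt "-2 0 0 0 0" --pt "-3 0 0 0 0" --pt "-4 0 0 0 0" --pt "-4 0 0 0 0" --pt "-4 0 0 0 0" --pt "-3 0 0 0 0" --pt "-1 0 0 0 0" --pt "0 0 0 0 0"

```text
time: 4.85
eef_pos: [0.4857, 0.061, 0.3935]
tcp_rot: [0.707, -0.034, -0.705, -0.035]
contact_force: [-0.1, 0.0, -1.2]
opening: 0.111
```

```bash
python3 - <<'E'
from h import *
delta([.46,-.29,.395])
E
```

```text
tcp [0.4857 0.061  0.3935] x [ 0.002  0.001 -1.   ] y [-0.098 -0.995 -0.001] z [-0.995  0.098 -0.002] q1,6 [-0.083  1.586] F [-0.14  0.01 -1.25] t 4.85
tool delta cm [-0.18 35.18 -0.88]
```

Weight shows (about -1.2 N), so the gauge is held.

>>> drive_tool --pt "0 2 0 0 0" --pt "0 4 0 0 0" --pt "0 4.2 0 0 0" --pt "0 4.5 0 0 0" --pt "0 4.5 0 0 0" --pt "0 4.5 0 0 0" --pt "0 4.5 -0.2 0 0" --pt "0 4 -0.3 0 0" --pt "0 2 -0.3 0 0" --pt "0 1 0 0 0"

```text
time: 5.85
eef_pos: [0.4583, -0.2914, 0.3891]
tcp_rot: [-0.705, 0.034, 0.708, 0.037]
contact_force: [0.5, 1.0, -1.3]
opening: 0.11
```

>>> drive_tool --pt "0 0 0 -8.5 0" --pt "0 0 0 -8.5 0" --pt "0 0 0 -8.5 0" --pt "0 0 0 -8.5 0" --pt "0 0 0 -8.5 0" --pt "0 0 0 -8.5 0" --pt "0 0 0 -8.5 0" --pt "0 0 0 -8.5 0" --pt "0 0 0 -8.5 0" --pt "0 0 0 -8.5 0"

```text
time: 6.85
eef_pos: [0.4591, -0.2885, 0.3911]
tcp_rot: [0.543, 0.455, -0.542, 0.453]
contact_force: [-0.8, 0.1, -1.9]
opening: 0.11
```

>>> drive_tool --pt "0 0 0 -8 0" --pt "0 0 0 0 0" --pt "0 0 0 0 0"

```text
time: 7.15
eef_pos: [0.459, -0.2893, 0.3916]
tcp_rot: [0.512, 0.488, -0.512, 0.487]
contact_force: [0.4, -0.4, -1.9]
opening: 0.111
```

```bash
python3 - <<'E'
from h import *
import pickle
d={n:cam(n,n+'3.png') for n in ['scene','top','wrist']}
pickle.dump(d,open('c3.pkl','wb'))
delta([.46,-.29,.35])
W=d['wrist']; print(strip(W))
o=np.array([.536,-.290,0]); Rz=R.from_euler('z',-.044)
for p in [(0,-.02,.175),(0,.02,.175),(-.018,0,.15),(-.018,0,.137),(-.018,0,.163)]: 
  q=o+Rz.apply(p); print(p,proj(W,q).round(1),proj(d['top'],q).round(1),proj(d['scene'],q).round(1))
E
```

```text
tcp [ 0.4589 -0.2899  0.3921] x [-0.  0. -1.] y [ 0.999 -0.047 -0.   ] z [-0.047 -0.999 -0.   ] q1,6 [-0.75  -0.704] F [-0.25  0.25 -0.57] t 7.3
tool delta cm [4.21 0.11 0.01]
{'frame': None, 'vertical_fov': 68.0197594203874, 'cx': 278.8815843881451, 'cy': 211.9424713011464, 'eye': array([ 0.46062152, -0.21589275,  0.53418425]), 'orientation': array([-0.14642535,  0.00349141, -0.02342236,  0.98893823])}
(0, -0.02, 0.175) [345.2 197.2] [319.2 179.5] [302.4 178.3]
(0, 0.02, 0.175) [347.3 163.5] [302.7 179.1] [291.8 180.9]
(-0.018, 0, 0.15) [327.7 176.8] [309.8 188.4] [299.6 188.6]
(-0.018, 0, 0.137) [326.1 175. ] [309.3 189.2] [299.4 192. ]
(-0.018, 0, 0.163) [329.3 178.7] [310.4 187.5] [299.7 185.1]
```

View pics/wrist3.png

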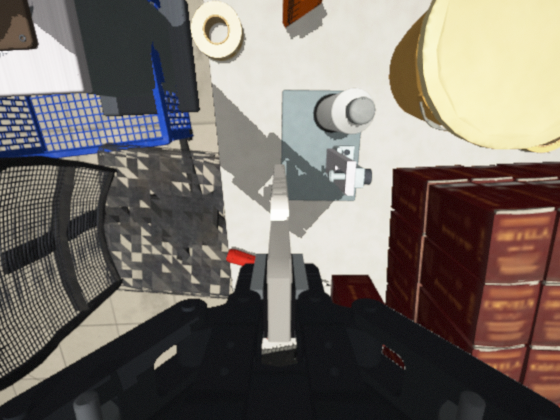

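The wrist view shows the bar top at about (348,178) and the stud at (332,176), within about 2 mm of the predicted pixels. I'll lower the tool and offset it to +y for an oblique look at the stud's height.

>>> drive_tool --pt "1 0 -3 0 0" --pt "3 0 -4 0 0" --pt "4 0 -4 0 0" --pt "4 0 -3 0 0" --pt "1 0 -1 0 0" --pt "0 0 0 0 0" --pt "0 0 0 0 0"

```text
time: 8.0
eef_pos: [0.4665, -0.1464, 0.2691]
tcp_rot: [0.512, 0.487, -0.511, 0.49]
contact_force: [-0.0, 0.4, -1.4]
opening: 0.112
```

```bash
python3 - <<'E'
from h import *
import pickle
d={n:cam(n,n+'4.png') for n in ['scene','top','wrist']}
pickle.dump(d,open('c4.pkl','wb'))
delta([.46,-.14,.26])
W=d['wrist'];o=np.array([.536,-.290,0]); Rz=R.from_euler('z',-.044)
for p in [(0,-.02,.175),(0,.02,.175),(-.018,0,.15),(-.018,0,.137),(-.018,0,.163)]: 
  q=o+Rz.apply(p); print(p,proj(W,q).round(1),proj(d['scene'],q).round(1))
u,v=proj(W,o+Rz.apply((-.01,0,.15))).round().astype(int); print(u,v)
x0,y0=u-50,v-45
a=cv2.resize(W['frame'][y0:y0+100,x0:x0+100],(600,600),interpolation=cv2.INTER_CUBIC)
b=cv2.resize(d['scene']['frame'][160:260,280:312],(192,600),interpolation=cv2.INTER_CUBIC)
print('origin',x0,y0); cv2.imwrite('pics/m4.png',np.hstack([a,b])[:,:,::-1])
E
```

```text
tcp [ 0.4667 -0.1469  0.2696] x [ 0.004 -0.003 -1.   ] y [ 0.999 -0.048  0.004] z [-0.048 -0.999  0.002] q1,6 [-0.513 -0.465] F [ 0.01 -0.49 -1.08] t 8.15
tool delta cm [ 0.95 -0.7  -0.66]
(0, -0.02, 0.175) [360.4 374.3] [302.4 178.3]
(0, 0.02, 0.175) [363.7 339.1] [291.8 180.9]
(-0.018, 0, 0.15) [337.7 338.8] [299.6 188.6]
(-0.018, 0, 0.137) [335.4 330.4] [299.4 192. ]
(-0.018, 0, 0.163) [340.2 348. ] [299.7 185.1]
346 339
origin 296 294
```

View pics/m4.png

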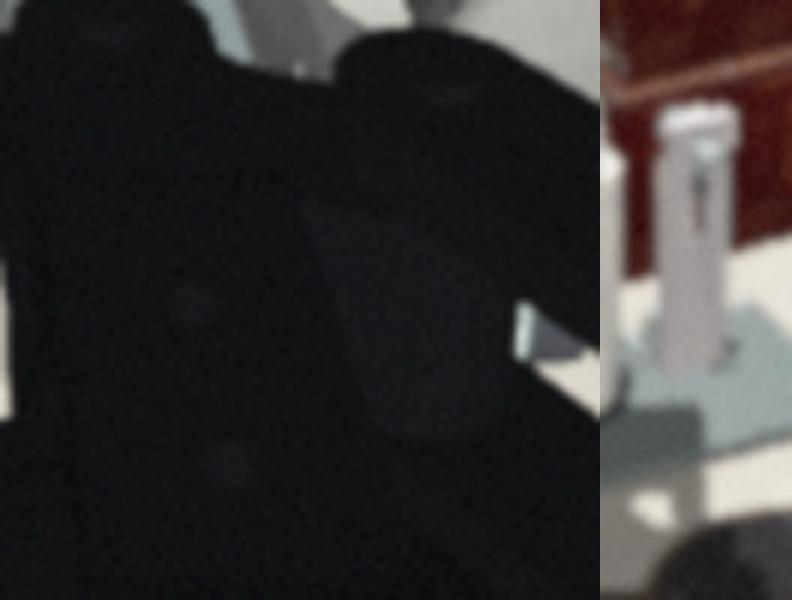

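The fingers block the wrist view. The scene crop puts the stud head at about pixel (298,185), high in the slot (around z 0.16). I'll view it sideways-on from in front.

>>> drive_tool --pt "0 -1 2 0 0" --pt "0 -1.5 4 0 0" --pt "0 -1.5 4 0 0" --pt "0.5 -1.5 4 0 0" --pt "0.5 -1.5 4 0 0" --pt "0.5 -1 2.5 0 0" --pt "0.5 -1 1 0 0" --pt "0 0 0 0 0" --pt "0 0 0 0 0"

```text
time: 9.05
eef_pos: [0.3659, -0.3555, 0.2474]
tcp_rot: [0.512, 0.488, -0.511, 0.488]
contact_force: [-0.1, 0.6, -0.9]
opening: 0.11
```

```bash
python3 - <<'E'
from h import *
import pickle
d={n:cam(n) for n in ['scene','top','wrist']}
pickle.dump(d,open('c5.pkl','wb'))
delta([.46,-.29,.30])
W=d['wrist'];o=np.array([.536,-.290,0]); Rz=R.from_euler('z',-.044)
for p in [(0,-.02,.175),(0,.02,.175),(-.018,0,.15),(-.018,0,.137),(-.018,0,.163)]: 
  q=o+Rz.apply(p); print(p,proj(W,q).round(1),proj(d['scene'],q).round(1))
u,v=proj(W,o+Rz.apply((-.01,0,.15))).round().astype(int)
x0,y0=min(u-50,460),v-50
a=cv2.resize(W['frame'][y0:y0+100,x0:x0+100],(600,600),interpolation=cv2.INTER_CUBIC)
print('origin',x0,y0); cv2.imwrite('pics/m5.png',a[:,:,::-1])
E
```

```text
tcp [ 0.3665 -0.3549  0.2475] x [ 0.001 -0.001 -1.   ] y [ 0.999 -0.044  0.001] z [-0.044 -0.999  0.   ] q1,6 [-0.969 -0.924] F [-0.19  1.1  -1.92] t 9.2
tool delta cm [-5.24  9.06 -6.89]
(0, -0.02, 0.175) [526.  150.3] [302.4 178.3]
(0, 0.02, 0.175) [540.3  87.2] [291.8 180.9]
(-0.018, 0, 0.15) [482.1 119.4] [299.6 188.6]
(-0.018, 0, 0.137) [471.7 119.3] [299.4 192. ]
(-0.018, 0, 0.163) [493.8 119.5] [299.7 185.1]
origin 443 69
```

View pics/m5.png

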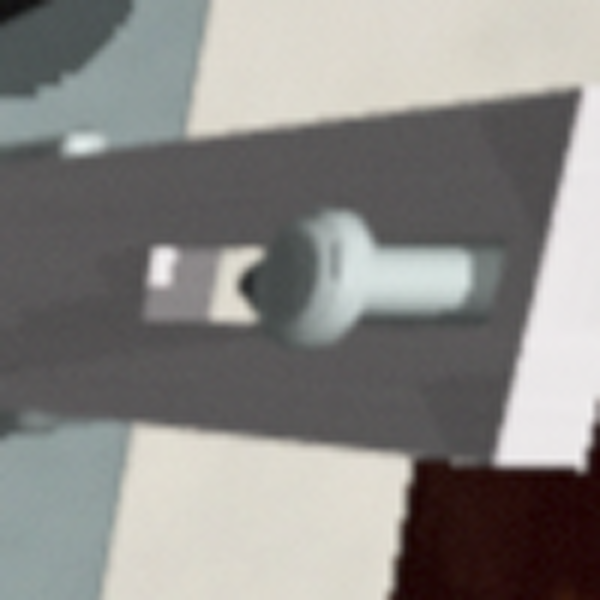

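This view is clear: the bar's top front edge runs from (540.2,83.5) to (525.5,146.2) and the head's face centre is at about (491.3,116). That puts the stud near z 0.160 with y about 2.4 mm further toward +y. Next I'll check how the gauge sits in the grip using the same camera.

```bash
python3 - <<'E'
from h import *
import pickle
from scipy.optimize import least_squares
d=pickle.load(open('c5.pkl','rb')); W=d['wrist']
obs=[((0,.02,.175),(540.2,83.5)),((0,-.02,.175),(525.5,146.2))]
def f(p):
    r=R.from_euler('z',p[2]); o=np.array([p[0],p[1],0])
    q=[proj(W,o+r.apply(a))-b for a,b in obs]+[proj(W,o+r.apply((-.018,0,p[3])))-(491.3,116.)]
    return np.array(q).ravel()
s=least_squares(f,[.536,-.29,-.044,.15],x_scale=.01); print(s.x.round(4),f(s.x).round(2))
o=np.array([s.x[0],s.x[1],0]);r=R.from_euler('z',s.x[2])
for z in (.155,.16,.165): print(z,'neck root col',proj(W,o+r.apply((0,0,z))).round(1))
# gauge model in tool frame: TCP at gauge z .163
st=readout.get_state(); T=R.from_quat(st['tcp_rot'])
g=lambda gx,gy,gz: st['eef_pos']+T.apply([.163-gz, gx, -gy])
for n,p in dict(sho=(0,.032,.138),shi=(0,.02,.138),tabtop=(0,.02,.196),footL=(-.005,.032,0),footR=(.005,.032,0)).items(): print(n,proj(W,g(*p)).round(1))
a=cv2.resize(W['frame'][130:280,230:330],(500,750),interpolation=cv2.INTER_CUBIC)[:600]
cv2.imwrite('pics/m6.png',a[:,:,::-1])
E
```

```text
[ 0.5353 -0.2876 -0.0481  0.1608] [-0.06 -0.31  0.07  0.49 -0.   -0.15]
0.155 neck root col [511. 116.]
0.16 neck root col [516.  115.9]
0.165 neck root col [521.3 115.9]
sho [282.3 196.5]
shi [282.2 217.2]
tabtop [283.9 263.2]
footL [275.6 162.2]
footR [285.9 162.2]
```

View pics/m6.png

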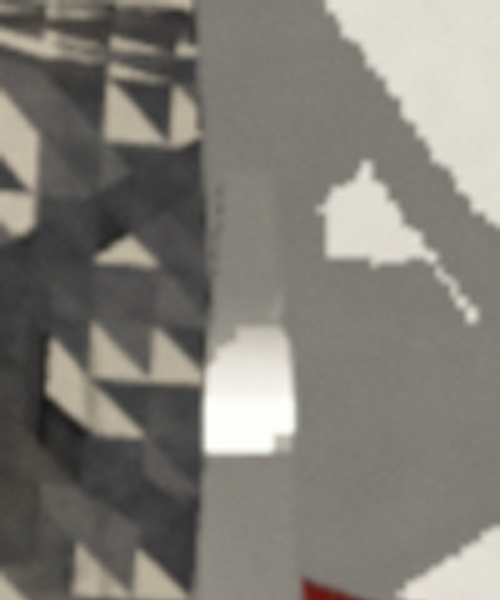

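The stud is at about (0.535,-0.288), z 0.161. The gauge sits about 2.2 mm toward -y in the grip, on both the shoulder and foot readings and the grasp data. Going in front of the stud.

>>> drive_tool --pt "0 1 -0.5 0 0" --pt "0 2 -1.5 0 0" --pt "0 2 -1.5 0 0" --pt "0.4 2 -1.5 0 0" --pt "0.3 2 -1.5 0 0" --pt "0 1.5 -0.8 0 0" --pt "0 1 -0.3 0 0" --pt "0 0.5 0 0 0" --pt "0 0 0 0 0" --pt "0 0 0 0 0"

```text
time: 10.2
eef_pos: [0.4888, -0.2859, 0.24]
tcp_rot: [-0.511, -0.488, 0.512, -0.488]
contact_force: [0.1, 0.6, -1.1]
opening: 0.112
```

```bash
python3 - <<'E'
from h import *
import pickle
d={n:cam(n) for n in ['scene','top','wrist']}
pickle.dump(d,open('c7.pkl','wb'))
delta([.505,-.2854,.240])
W=d['wrist']
o=np.array([.5353,-.2876,0]);r=R.from_euler('z',-.048)
for p in [(-.018,0,.161),(0,.02,.175),(0,-.02,.175)]: print(proj(W,o+r.apply(p)).round(1))
a=cv2.resize(W['frame'][130:280,230:380],(600,600),interpolation=cv2.INTER_CUBIC)
cv2.imwrite('pics/m7.png',a[:,:,::-1])
E
```

```text
tcp [ 0.4886 -0.2859  0.24  ] x [-0. -0. -1.] y [ 0.999 -0.047 -0.   ] z [-0.047 -0.999  0.   ] q1,6 [-0.709 -0.661] F [ 0.16 -0.48 -1.77] t 10.35
tool delta cm [ 0.    1.64 -0.12]
[319.7 219.9]
[349.6 198.7]
[346.  252.2]
```

View pics/m7.png

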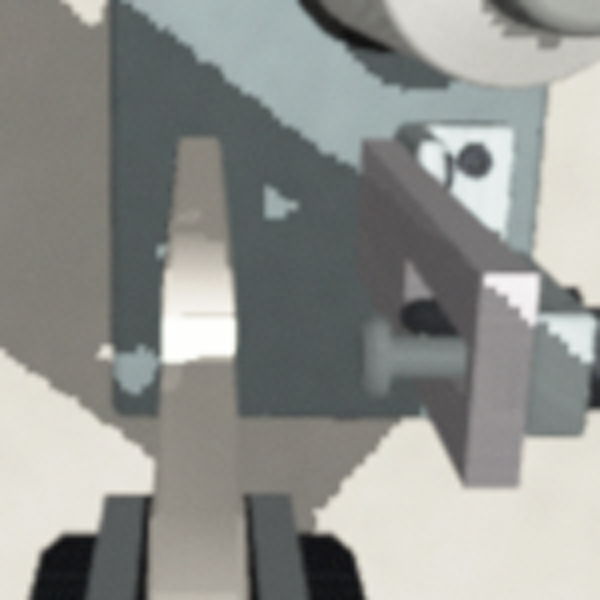

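The head is at row 219 and the bar corners match the fit to within 1 px. The gauge foot and shoulder again show about 2 mm of -y offset. I'll correct y by +2.5 mm and advance.

>>> drive_tool --pt "0 0 -0.25 0 0" --pt "0 0.7 0 0 0" --pt "0 0.7 0 0 0" --pt "0 0.4 0 0 0" --pt "0 0.2 0 0 0" --pt "0 0 0 0 0" --pt "0 0 0 0 0"

```text
time: 11.05
eef_pos: [0.5092, -0.2837, 0.2398]
tcp_rot: [-0.511, -0.489, 0.511, -0.488]
contact_force: [0.7, 0.3, -0.5]
opening: 0.109
```

>>> drive_tool --pt "0 0.1 0 0 0" --pt "0 0.1 0 0 0" --pt "0 0.1 0 0 0" --pt "0 0.1 0 0 0"

```text
time: 11.45
eef_pos: [0.5133, -0.284, 0.24]
tcp_rot: [-0.511, -0.488, 0.511, -0.488]
contact_force: [0.7, 0.1, -0.7]
opening: 0.11
```

>>> drive_tool --pt "0 0.1 0 0 0" --pt "0 0.1 0 0 0" --pt "0 0 0 0 0"

```text
time: 11.75
eef_pos: [0.5153, -0.2841, 0.24]
tcp_rot: [0.511, 0.488, -0.511, 0.488]
contact_force: [-0.1, -0.6, -1.8]
opening: 0.112
```

>>> drive_tool --pt "0 0.1 0 0 0" --pt "0 0.1 0 0 0" --pt "0 0 0 0 0"

```text
time: 12.05
eef_pos: [0.5173, -0.2842, 0.24]
tcp_rot: [0.511, 0.488, -0.511, 0.488]
contact_force: [0.1, -0.4, -2.2]
opening: 0.112
```

>>> drive_tool --pt "0 0.1 0 0 0" --pt "0 0.1 0 0 0" --pt "0 0 0 0 0"

```text
time: 12.35
eef_pos: [0.5193, -0.2843, 0.24]
tcp_rot: [0.511, 0.488, -0.511, 0.488]
contact_force: [0.5, 0.1, -0.5]
opening: 0.111
```

No contact 7 mm past the head's face, so the head is in the round hole. Continuing until the pin and the bar can be felt.

>>> drive_tool --pt "0 0.1 0 0 0" --pt "0 0.1 0 0 0" --pt "0 0.1 0 0 0" --pt "0 0.1 0 0 0" --pt "0 0 0 0 0"

```text
time: 12.85
eef_pos: [0.5233, -0.2845, 0.24]
tcp_rot: [0.511, 0.488, -0.511, 0.488]
contact_force: [-0.0, -1.0, -1.9]
opening: 0.109
```

>>> drive_tool --pt "0 0.1 0 0 0" --pt "0 0.1 0 0 0" --pt "0 0.1 0 0 0" --pt "0 0 0 0 0"

```text
time: 13.25
eef_pos: [0.5262, -0.2846, 0.24]
tcp_rot: [-0.511, -0.488, 0.511, -0.488]
contact_force: [-1.5, -0.1, -2.3]
opening: 0.11
```

>>> drive_tool --pt "0 0.1 0 0 0" --pt "0 0.1 0 0 0" --pt "0 0 0 0 0"

```text
time: 13.55
eef_pos: [0.5278, -0.2847, 0.2399]
tcp_rot: [-0.511, -0.489, 0.512, -0.488]
contact_force: [-1.9, 0.9, -0.5]
opening: 0.112
```

>>> drive_tool --pt "0 0.1 0 0 0" --pt "0 0.05 0 0 0" --pt "0 0 0 0 0"

```text
time: 13.85
eef_pos: [0.5295, -0.2848, 0.2399]
tcp_rot: [-0.511, -0.489, 0.512, -0.488]
contact_force: [-2.3, -1.0, -0.7]
opening: 0.11
```

>>> drive_tool --pt "0 0.05 0 0 0" --pt "0 0.05 0 0 0" --pt "0 0 0 0 0"

```text
time: 14.15
eef_pos: [0.5306, -0.2848, 0.2399]
tcp_rot: [-0.511, -0.489, 0.511, -0.488]
contact_force: [-2.9, -0.4, -0.9]
opening: 0.106
```

>>> drive_tool --pt "0 0.05 0 0 0" --pt "0 0.05 0 0 0" --pt "0 0 0 0 0"

```text
time: 14.45
eef_pos: [0.5316, -0.2849, 0.2399]
tcp_rot: [-0.511, -0.488, 0.511, -0.488]
contact_force: [-3.9, 1.0, -0.5]
opening: 0.111
```

>>> drive_tool --pt "0 0.05 0 0 0" --pt "0 0.05 0 0 0" --pt "0 0 0 0 0"

```text
time: 14.75
eef_pos: [0.5325, -0.2849, 0.2399]
tcp_rot: [-0.511, -0.489, 0.512, -0.488]
contact_force: [-3.5, -0.9, -0.4]
opening: 0.111
```

>>> drive_tool --pt "0 0.05 0 0 0" --pt "0 0.05 0 0 0" --pt "0 0 0 0 0"

```text
time: 15.05
eef_pos: [0.5329, -0.2849, 0.2399]
tcp_rot: [-0.511, -0.489, 0.512, -0.488]
contact_force: [-5.4, 0.2, 0.2]
opening: 0.112
```

>>> drive_tool --pt "0.1 0 0 0 0" --pt "0.2 0 0 0 0" --pt "0.2 0 0 0 0" --pt "0.1 0 0 0 0" --pt "0 0 0 0 0"

```text
time: 15.55
eef_pos: [0.5329, -0.285, 0.2344]
tcp_rot: [-0.511, -0.489, 0.512, -0.488]
contact_force: [-6.5, -0.5, 2.3]
opening: 0.115
```

>>> drive_tool --pt "0.2 0 0 0 0" --pt "0.2 0 0 0 0" --pt "0.1 0 0 0 0" --pt "0 0 0 0 0"

```text
time: 15.95
eef_pos: [0.5328, -0.285, 0.2294]
tcp_rot: [-0.511, -0.489, 0.512, -0.488]
contact_force: [-5.8, -0.1, 1.6]
opening: 0.11
```

>>> drive_tool --pt "0.2 0 0 0 0" --pt "0.2 0 0 0 0" --pt "0.1 0 0 0 0" --pt "0 0 0 0 0"

```text
time: 16.35
eef_pos: [0.5327, -0.285, 0.2244]
tcp_rot: [-0.511, -0.489, 0.512, -0.488]
contact_force: [-6.9, 0.3, 0.9]
opening: 0.112
```

>>> drive_tool --pt "0.1 0 0 0 0" --pt "0.1 0 0 0 0" --pt "0.1 0 0 0 0" --pt "0 0 0 0 0"

```text
time: 16.75
eef_pos: [0.5327, -0.285, 0.2216]
tcp_rot: [-0.511, -0.489, 0.512, -0.488]
contact_force: [-6.8, 1.0, 1.8]
opening: 0.111
```

>>> drive_tool --pt "0.1 0 0 0 0" --pt "0.1 0 0 0 0" --pt "0 0 0 0 0"

```text
time: 17.05
eef_pos: [0.5326, -0.2848, 0.2184]
tcp_rot: [-0.511, -0.489, 0.512, -0.487]
contact_force: [-6.4, 0.0, -0.6]
opening: 0.111
```

>>> drive_tool --pt "0.1 0 0 0 0" --pt "0 0 0 0 0"

```text
time: 17.25
eef_pos: [0.5326, -0.2849, 0.2181]
tcp_rot: [-0.511, -0.489, 0.512, -0.487]
contact_force: [-7.4, 0.1, 1.6]
opening: 0.109
```

>>> drive_tool --pt "0.05 0 0 0 0" --pt "0.05 0 0 0 0" --pt "0 0 0 0 0"

```text
time: 17.55
eef_pos: [0.5327, -0.2849, 0.2177]
tcp_rot: [-0.511, -0.489, 0.512, -0.487]
contact_force: [-8.6, 0.3, 3.0]
opening: 0.112
```

>>> drive_tool --pt "0.05 0 0 0 0" --pt "0 0 0 0 0"

```text
time: 17.75
eef_pos: [0.5327, -0.285, 0.2173]
tcp_rot: [-0.511, -0.489, 0.512, -0.487]
contact_force: [-7.9, 0.1, 3.9]
opening: 0.112
```

>>> drive_tool --pt "0.05 -0.05 0 0 0" --pt "0.05 -0.05 0 0 0" --pt "0 0 0 0 0"

```text
time: 18.05
eef_pos: [0.5324, -0.285, 0.2166]
tcp_rot: [-0.511, -0.488, 0.512, -0.488]
contact_force: [-6.6, 0.7, 3.2]
opening: 0.109
```

>>> drive_tool --pt "0.05 -0.05 0 0 0" --pt "0.05 0 0 0 0" --pt "0 0 0 0 0"

```text
time: 18.35
eef_pos: [0.5324, -0.2851, 0.2166]
tcp_rot: [0.512, 0.488, -0.511, 0.489]
contact_force: [-5.7, 1.5, 5.4]
opening: 0.109
```

```bash
python3 - <<'E'
from h import *
delta([.5327,-.285,.218])
d={n:cam(n) for n in ['scene','top','wrist']}
a=cv2.resize(d['wrist']['frame'][130:280,230:380],(600,600),interpolation=cv2.INTER_CUBIC)
b=cv2.resize(d['scene']['frame'][150:250,280:313],(198,600),interpolation=cv2.INTER_CUBIC)
cv2.imwrite('pics/m8.png',np.hstack([a,b])[:,:,::-1])
E
```

```text
tcp [ 0.5324 -0.2851  0.2166] x [ 0.001 -0.001 -1.   ] y [ 0.999 -0.046  0.001] z [-0.046 -0.999  0.001] q1,6 [-0.66  -0.613] F [-5.71  1.51  5.36] t 18.35
tool delta cm [-0.14  0.03 -0.01]
```

View pics/m8.png

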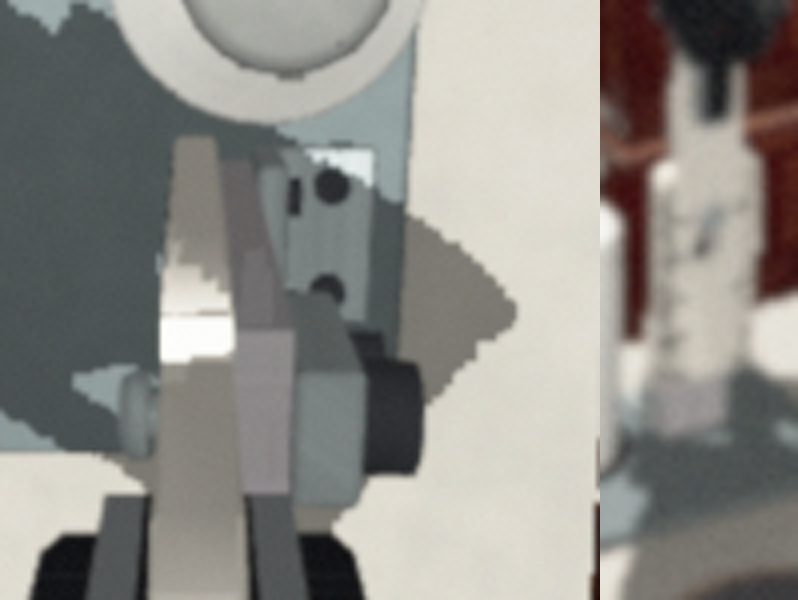

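The view shows the head standing out in front of the gauge, its back flush on the bar and the scale marks toward the open front. I'll press down a little harder to make sure it's seated.

>>> drive_tool --pt "0.05 -0.05 0 0 0" --pt "0.05 -0.05 0 0 0" --pt "0 0 0 0 0"

```text
time: 18.8
eef_pos: [0.5322, -0.2851, 0.2165]
tcp_rot: [0.512, 0.487, -0.511, 0.489]
contact_force: [-4.5, 2.2, 7.0]
opening: 0.111
```

>>> drive_tool --pt "0.05 0 0 0 0" --pt "0.05 0 0 0 0" --pt "0 0 0 0 0"

```text
time: 19.1
eef_pos: [0.5322, -0.2851, 0.2165]
tcp_rot: [0.512, 0.487, -0.511, 0.489]
contact_force: [-5.3, 3.2, 9.8]
opening: 0.11
```

It's a hard stop at z 0.2165 with 10 N down. Now I'll relax and pull up gently to test the lock.

>>> drive_tool --pt "-0.1 0 0 0 0" --pt "-0.1 0 0 0 0" --pt "-0.1 0 0 0 0" --pt "-0.1 0 0 0 0" --pt "0 0 0 0 0"

```text
time: 19.6
eef_pos: [0.5319, -0.285, 0.2166]
tcp_rot: [0.512, 0.488, -0.511, 0.489]
contact_force: [-0.6, 0.5, 1.9]
opening: 0.109
```

>>> drive_tool --pt "-0.1 0 0 0 0" --pt "-0.1 0 0 0 0" --pt "0 0 0 0 0"

```text
time: 19.9
eef_pos: [0.5313, -0.2846, 0.218]
tcp_rot: [0.512, 0.488, -0.511, 0.488]
contact_force: [0.2, 0.0, -1.6]
opening: 0.108
```

>>> drive_tool --pt "-0.1 0 0 0 0" --pt "0 0 0 0 0"

```text
time: 20.1
eef_pos: [0.5311, -0.2845, 0.2183]
tcp_rot: [0.512, 0.489, -0.511, 0.488]
contact_force: [1.3, -0.1, -5.4]
opening: 0.113
```

Upward motion stops after about 1.7 mm with 5 N resisting, so the catch has locked. Lower it back, release and withdraw upward.

>>> drive_tool --pt "0.1 0 0 0 0" --pt "0.15 0 0 0 0" --pt "0.1 0 0 0 0" --pt "0 0 0 0 0"

```text
time: 20.5
eef_pos: [0.5313, -0.285, 0.2166]
tcp_rot: [-0.511, -0.488, 0.511, -0.489]
contact_force: [-0.6, 0.3, -0.5]
opening: 0.107
```

>>> drive_tool --pt "0 0 0 0 0.2" --pt "0 0 0 0 0.3" --pt "0 0 0 0 0.3" --pt "0 0 0 0 0.3" --pt "-0.5 0 0 0 0.3" --pt "-1.5 0 0 0 0.3" --pt "-3 0 0 0 0.3" --pt "-4 0 0 0 0.3" --pt "-4 0 0 0 0.3" --pt "0 0 0 0 0.3"

```text
time: 21.5
eef_pos: [0.5333, -0.2864, 0.3562]
tcp_rot: [0.512, 0.483, -0.51, 0.494]
contact_force: [0.3, -0.3, 0.4]
opening: 0.304
```

```bash
python3 - <<'E'
from h import *
delta([.5327,-.285,.218])
d={n:cam(n) for n in ['scene','top','wrist']}
W=d['wrist']
o=np.array([.5353,-.2876,0])
u,v=proj(W,o+[0,0,.17]).astype(int); print(u,v)
a=cv2.resize(W['frame'][max(v-75,0):max(v-75,0)+150,u-75:u+75],(600,600),interpolation=cv2.INTER_CUBIC)
b=cv2.resize(d['scene']['frame'][150:250,280:313],(198,600),interpolation=cv2.INTER_CUBIC)
cv2.imwrite('pics/m9.png',np.hstack([a,b])[:,:,::-1])
E
```

```text
tcp [ 0.5333 -0.2864  0.3562] x [ 0.012 -0.01  -1.   ] y [ 0.999 -0.046  0.013] z [-0.046 -0.999  0.009] q1,6 [-0.66  -0.614] F [ 0.28 -0.3   0.35] t 21.5
tool delta cm [13.82 -0.25 -0.26]
283 192
```

The viewer is used up, so I'll compare the scene panels before and after release numerically.

```bash
python3 - <<'E'
from h import *
a=cv2.imread('pics/m8.png')[:,600:].astype(np.float32).mean(2);b=cv2.imread('pics/m9.png')[:,600:].astype(np.float32).mean(2)
A,B=a[170:460,20:180],b[170:460,20:180]
print('mean abs diff',abs(A-B).mean(),'shift/6px',cv2.phaseCorrelate(np.ascontiguousarray(A),np.ascontiguousarray(B)))
print('tab rows', b[0:170:10,100:130].mean(1).round())
E
```

```text
mean abs diff 9.299985 shift/6px ((0.04148884125501695, 0.052006919660982476), 0.4592106170654297)
tab rows [ 35.  35.  34.  32.  34.  59. 137. 184. 189. 188. 190. 191. 192. 192.
 192. 192. 193.]
```

```bash
python3 -c "
from h import *
print(sign_off(), readout.get_state()['contact_force'])"
```

```text
the job is handed in; nothing more can be done
the job is handed in; nothing more can be done
```

I took the small white gauge out of the block and hung it on the stud with its scale to the open front. It is locked by the catch, and I handed the job in at about 22 s of robot time. The hand-in gave no verdict.

- **Stud:** by sight it was at about z = 0.161 m. The head went through the round hole without contact. The bar stopped the gauge's back, and I slid it down about 23 mm to a hard stop.
- **Forces on the stand:** the highest force I read at the wrist was about 11.6 N in total, within the 20 N limit. Those readings come only at the end of each move, so they would not show a brief peak in between.
- **Lock:** pulling up moved the gauge about 1.7 mm, then it held against roughly 5 N, so the pin is out in the hole.
- **After letting go:** comparing the scene camera before and after release showed the gauge shifted by about 0.01 px. The robot was clear, about 14 cm above where it let go.

I had used all 12 picture views, so the final release was checked only by that numeric comparison, not by eye. The bottle, carton and label roll were not re-measured, but no move went near them and no unexpected contact showed up.

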